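# Close up the trial-lens case

## Task

Close up the trial-lens case on the examination desk: with the fingertips push both of its drawers fully home and swing its lid shut until it lies flat, in any order. Push gently, without slamming the lid or the drawers, do not lift the case or shove it away, and leave the other things on the desk where they are.

Things in the scene. Friction and masses are not known exactly. Their poses are not given: they have to be found in the camera images.
- case: Trial-lens case: grey metal box loose on the table, about 3 kg, 120 mm deep (x), 300 wide (y), 80 high to the rim without lid, 91 with lid shut. Two drawers side by side below, a tray of round lenses above, under the lid. Origin: centre of underside; x from drawer side to hinge side, away from the robot (turned up to 0.35 rad). In its frame the faces of shut drawers lie at x = -72 mm, 12 mm proud of the box.
- drawer_left (a joint): How far the left drawer (+y side) stands out of the case towards its -x, in m: 0 = fully home (a firm stop), 0.075 = fully out; starts between 0.025 and 0.055. It slides against about 1.5 N of friction and stays where it is left.
- drawer_left_front (a point): Centre of the outer face of the left drawer's front, a flat plate without handle, 137 mm wide, 40 mm high, 12 mm thick (8 to 48 mm above the table); at y = +73.5 mm, z = 28 mm in the case's frame; moves with the drawer.
- drawer_right (a joint): The same for the right drawer (-y side).
- drawer_right_front (a point): Centre of the outer face of the right drawer's front; at y = -73.5 mm, z = 28 mm in the case's frame; otherwise as the left one.
- lid (a joint): Opening angle of the case's lid in rad: 0 = shut (a firm stop, lid flat and level), 1.57 = standing upright, 1.9 = limit; starts between 1.1 and 1.6. The hinge is stiff: the lid stays at any angle and needs about 3 N near its edge to move.
- lid_edge (a point): Middle of the lid's free edge, on its outer face (the upper one when shut). Flat plate without handle, 120 mm from hinge to free edge, 300 mm along the hinge, 1 to 11 mm outward of the hinge line (outer face at 11 mm). The free edge is towards the robot when shut, up when open; an upright lid's outer face looks away from the robot.
- lid_hinge (a point): Middle of the lid's hinge line, on the far side of the case, at x = +60 mm, z = 80 mm in the case's frame; the line runs along the case's y.
- drops: Bystander: small drops bottle, 26 mm across, 62 mm high, standing about 215 mm before the case's centre (on its -x side), between the lines of the two drawers. Origin: centre of its underside.
- cleaner: Bystander: white bottle of lens cleaner, 40 mm across, 110 mm high, beside one end of the case (left or right), about 210 mm from the case's centre. Origin: centre of its underside.
- lens_pots: Bystander: white contact-lens pots, two joined discs of 34 mm, 74 mm long along its y, 16 mm high, beside the other end of the case. Origin: centre of its underside.
- trial_frame: Bystander: dark metal trial spectacle frame lying flat, about 135 mm (x) by 125 mm (y), 6 mm high. Origin: midway between its two lens rings, on the underside.
- occluder: Bystander: black eye-cover paddle lying flat, 170 mm long, disc of 60 mm, 5 mm thick. Origin: on its underside near the middle.
- pen_torch: Bystander: slim metal pen torch lying down, 120 mm long, 14 mm thick. Origin: middle, on the underside.
- cup: Bystander: white cup, 72 mm across, 90 mm high. Origin: centre of its underside.

How it is judged (in metres and radians):
At the end, for the whole second after the job is handed in: Both drawers are within 3 mm of fully home, the lid is within 0.035 rad (4 mm at its edge) of flat shut, and the case is at rest within 30 mm of where it stood (value of joint each of drawer_left, drawer_right below 0.003 m and value of joint lid below 0.035 rad and linear speed of case below 0.01 m/s and distance of case from where it was at the start of the episode below 0.03 m); the robot touches nothing.
It fails at once if the case is shoved more than 30 mm, lifted or tipped (distance of case from where it was at the start of the episode above 0.03 m or height (world z) of case above 0.008 m or angle between case's own z axis and vertical above 0.08 rad).
It fails at once if the lid is slammed (closing faster than 4 rad/s, 0.5 m/s at its edge) (velocity of joint lid below -4 rad/s).
It fails at once if a drawer is slammed (closing faster than 0.5 m/s) (velocity of joint any of drawer_left, drawer_right below -0.5 m/s).
It fails at once if another thing on the desk is lifted or shifted by more than 20 mm (distance of any of drops, cleaner, lens_pots, trial_frame, occluder, pen_torch, cup from where it was at the start of the episode above 0.02 m).
It fails at once if a bottle or the cup is tipped (angle between any of drops, cleaner, cup's own z axis and vertical above 0.5 rad).
It also fails if it takes over 56 s, if anything falls off the work surface, if the arm or the gripper's body presses on something with over 40 N, if the wrist force passes 120 N, or if a joint passes its speed limit or range.

## Robot

A 7-joint arm with a two-finger parallel gripper is mounted at the origin on the work surface. World frame = base frame: x ahead of the robot, y to its left, z up, the work surface at z = 0. Lengths are in m, angles in degrees, forces in N, time in s.
With the tool pointing down it reaches from about 0.4 to 0.875 m from the base axis. Payload 6.5 kg.
Tool frame: the origin (TCP) lies on the front face of the gripper's body, between the roots of the fingers; the fingertips stand 73 mm ahead of it and the grasp point (between the pads) lies 54 mm ahead of it; x points along the fingers, y is the direction in which the jaws open and shut, and the axes are right-handed (so a half turn about x gives the same grasp; the last joint's range is limited). The gripper opens to 85 mm and grips with 20 to 120 N. Pads are 22 mm wide; open, the fingers measure 114 mm over their backs; the gripper's body (76 mm by 85 mm) begins 54 mm behind the grasp point. The pads swing forward as they close: fully open they stand 13 mm farther back than shut.
Start: joints at [-3.793, 30.733, -0.252, 88.115, 0.149, 61.152, -4.079], TCP at [0.65, 0, 0.304] pointing down, gripper open.
Joint ranges: [-154.64, 154.64], [-21.42, 123.67], [-72.66, 72.17], [13.99, 137.28], [-74.86, 254.86], [10.95, 109.41], [-158.01, 158.01]. Speed limits (degrees/s): [136.94, 136.94, 180, 180, 180, 180, 180].

## Interface

Orientations are given as a 3x3 rotation matrix whose columns are the frame's x, y, z axes.
In Python, from station import r, vision gives the robot as it stands.
- The arm moves only by the tool drive_tool, never from a script. Its argument "rows" is a list of rows, each an object with "jaw": the finger opening in m, from 0 to 0.0854; "xyz": the shift along the tool's x, y, z in m, a list of three; "yaw": the turn about the tool's x in degrees. In form: [{"jaw": jaw, "xyz": [x, y, z], "yaw": yaw}, ...]. A call has exactly 10 rows; each row is the pose to reach, as a shift and turn from the pose commanded when the call began, along the tool's axes at that moment; what a row does not reach only later rows make up. A row lasts 1/10 s, in which the tool goes at most 50 mm and 8.59 degrees, less where a joint would pass 70% of its speed; a pose out of reach is approached as far as the arm can. A call with a gripper value outside its range is refused whole. The fingers move at their own pace and stop on an object; "grip_force" is the grip in N (left out, the last holds). Time passes only in rows, so rows that repeat a pose let the fingers close, or fill a call up. It gives the time, the measured TCP pose, the force and the opening at its end, in the units of the state.
- r.read_state(): the state, without advancing time (a new reading comes with each control period).
- vision.get_image(name): name is "scene" or "side" or "wrist"; returns a dict with "pixels" (480x640x3 uint8, red, green, blue), "vertical_fov" (degrees; the focal length in pixels is half the picture's height over the tangent of half this angle, whatever the lens; pixels are square), "cx", "cy" (the principal point, pixels), "k1" (the pictures are not rectified: a ray, as slopes to the right and down, at radius r is drawn at 1 + k1 r^2 times it, then the intrinsics apply), "pose" (4x4, takes a point from camera to world coordinates). Camera axes: x right, y down, z forward; pixel columns grow to the right and rows downward; lengths in m; the calibration is good to about 2 mm. A picture is of the moment at which its call begins. There is no depth.
- r.hand_in(): hands the job in, once; it reports no verdict.
The state is a dict: "clock": time; "joints": joint angles; "dq": joint speeds; "effort": joint torques, N m; "tcp_pos": TCP position; "eef_rot": TCP orientation; "contact_force": force on the tool from outside, world axes, zero at the start; "moment": the same for the moment, N m; "opening": finger opening in m.
Only numpy, scipy, OpenCV 4.12 (cv2) and the standard library are available. Lean on these libraries where they do the work, as an engineer would, in place of code of your own. Each camera call takes 0.05 s, during which the arm holds its last target.

## Working session

There is one attempt and no reset: what is moved stays moved. The work goes in short steps, Python scripts to look and compute and a tool call to move; the robot and the scene stay as the last step left them, time stands still between calls to the robot, and variables do not carry over. Pictures are saved under pics/ and viewed, and the job is handed in when it is done.

Besides the shell and the picture viewer there is one more tool, called after "Request:" as name([rows], argument=value, ...), one row to a line, values as JSON. drive_tool: Moves the arm, as the interface text tells. Its arguments: {"type":"object","properties":{"rows":{"type":"array","items":{"type":"object","properties":{"jaw":{"type":"number"},"xyz":{"type":"array","items":{"type":"number"}},"yaw":{"type":"number"}}}},"grip_force":{"type":"number"}},"required":["rows"]}

```bash
mkdir -p pics; ls; cat > h.py <<'E'
import numpy as np, cv2
from station import r, vision
def cam(n,f):
    d=vision.get_image(n); cv2.imwrite('pics/'+f,d['pixels'][:,:,::-1]); np.save('pics/'+f+'.npy',{k:d[k] for k in d if k!='pixels'},allow_pickle=True); return d
def load(f): return np.load('pics/'+f+'.npy',allow_pickle=True).item()
def K(d):
    f=240/np.tan(np.radians(d['vertical_fov'])/2); return np.array([[f,0,d['cx']],[0,f,d['cy']],[0,0,1.]])
def ray(d,u,v):
    p=cv2.undistortPoints(np.array([[[u,v]]],float),K(d),np.array([d['k1'],0,0,0.]))[0,0]
    P=np.array(d['pose']); return P[:3,3],P[:3,:3]@np.array([p[0],p[1],1])
def onz(d,u,v,z):
    o,k=ray(d,u,v); return o+k*(z-o[2])/k[2]
def proj(d,X):
    P=np.linalg.inv(np.array(d['pose'])); 
    return cv2.projectPoints(np.atleast_2d(np.array(X,float)),cv2.Rodrigues(P[:3,:3])[0],P[:3,3],K(d),np.array([d['k1'],0,0,0.]))[0][:,0]
E
python3 - <<'E'
from h import *
for n in ['scene','side','wrist']:
    d=cam(n,n+'0.png'); print(n,np.round(d['pose'],3).tolist(),d['vertical_fov'],d['k1'])
print(r.read_state())
E
```

```text
pics
scene [[0.281, 0.805, -0.522, 1.266], [0.96, -0.242, 0.142, -0.197], [-0.012, -0.541, -0.841, 1.241], [0.0, 0.0, 0.0, 1.0]] 45.951126036699016 -0.06897421466370687
side [[0.861, -0.354, 0.364, -0.059], [-0.508, -0.608, 0.61, -0.989], [0.005, -0.71, -0.704, 1.246], [0.0, 0.0, 0.0, 1.0]] 45.587606957782945 0.0163405983666704
wrist [[1.0, 0.001, -0.002, 0.65], [0.0, -0.966, -0.26, 0.067], [-0.002, 0.26, -0.966, 0.375], [0.0, 0.0, 0.0, 1.0]] 60.240126041027104 -0.08277586303042951
{'clock': 0.15, 'joints': array([-3.79247017, 30.76927811, -0.25337192, 88.15631386,  0.14866055,
       61.15187468, -4.07831711]), 'dq': array([-0.01117718, -0.19199316,  0.01256892, -0.17389545, -0.08347203,
       -0.01047426,  0.01201916]), 'effort': array([ 1.61238928e-03, -5.83780539e+01,  1.04997531e+00, -2.59348226e+01,
        1.25170653e-02,  6.47799578e-03, -7.88314480e-06]), 'tcp_pos': array([ 6.49620709e-01, -1.46426729e-05,  3.03204016e-01]), 'eef_rot': array([[-1.34230501e-03,  9.99999097e-01,  6.57201448e-05],
       [-1.04457893e-04,  6.55799892e-05, -9.99999992e-01],
       [-9.99999094e-01, -1.34231186e-03,  1.04369770e-04]]), 'contact_force': array([ 0.53756609, -0.31318458,  0.58663089]), 'moment': array([0.05161059, 0.03460936, 0.01359811]), 'opening': 0.08559714361884323}
```

View pics/scene0.png

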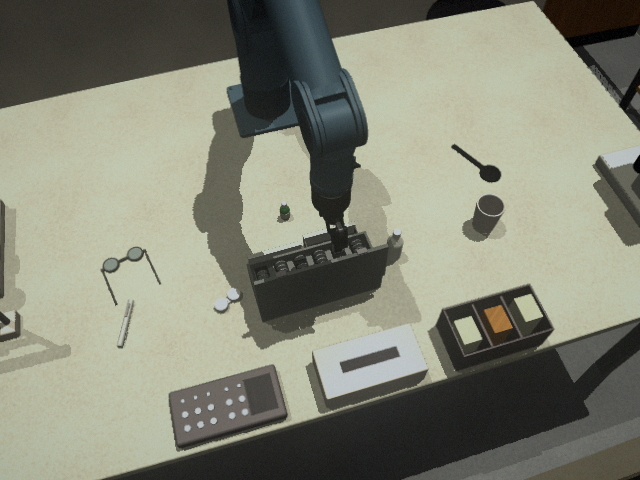

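View pics/side0.png

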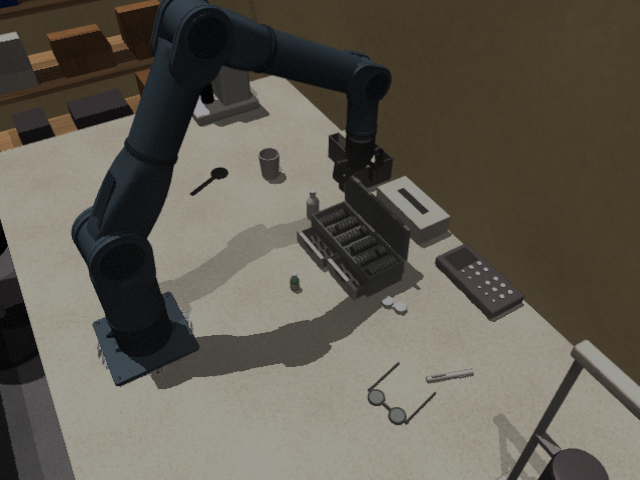

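View pics/wrist0.png

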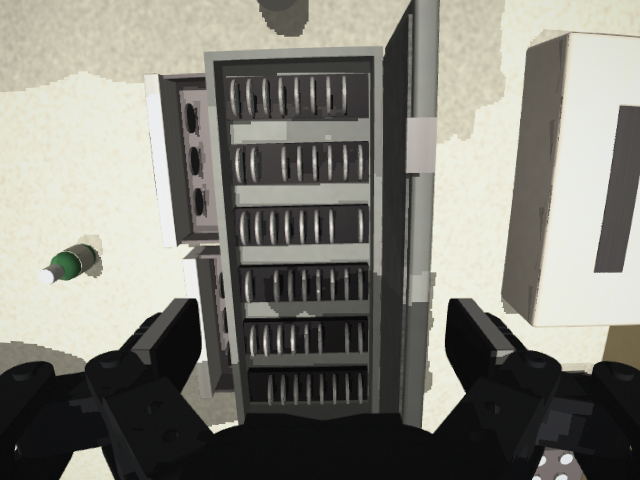

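```bash
python3 - <<'E'
from h import *
a=cv2.imread('pics/wrist0.png')[20:450,130:460]; cv2.imwrite('pics/w0c.png',cv2.resize(a,None,fx=1.39,fy=1.39,interpolation=3)); 
b=cv2.imread('pics/side0.png')[165:315,280:430]; cv2.imwrite('pics/s0c.png',cv2.resize(b,None,fx=4,fy=4,interpolation=3))
b=cv2.imread('pics/scene0.png')[190:330,230:430]; cv2.imwrite('pics/c0c.png',cv2.resize(b,None,fx=4,fy=4,interpolation=3))
E
```

```text
(no output)
```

View pics/w0c.png

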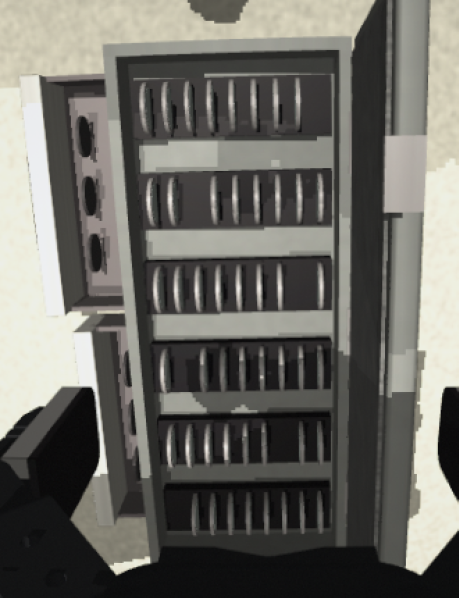

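View pics/s0c.png

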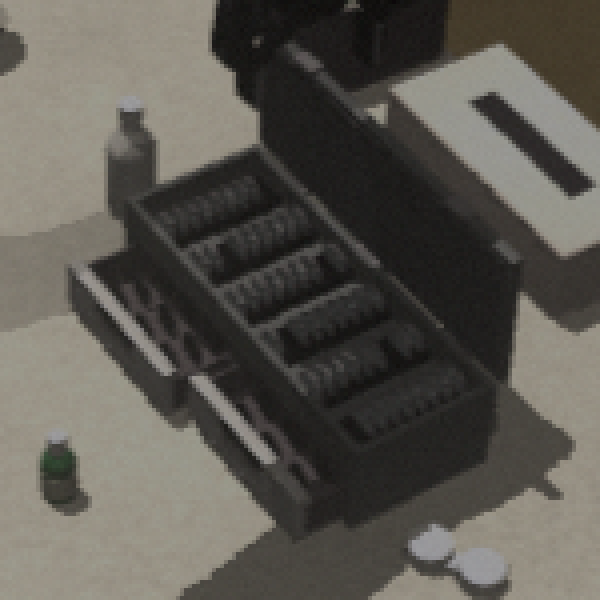

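View pics/c0c.png

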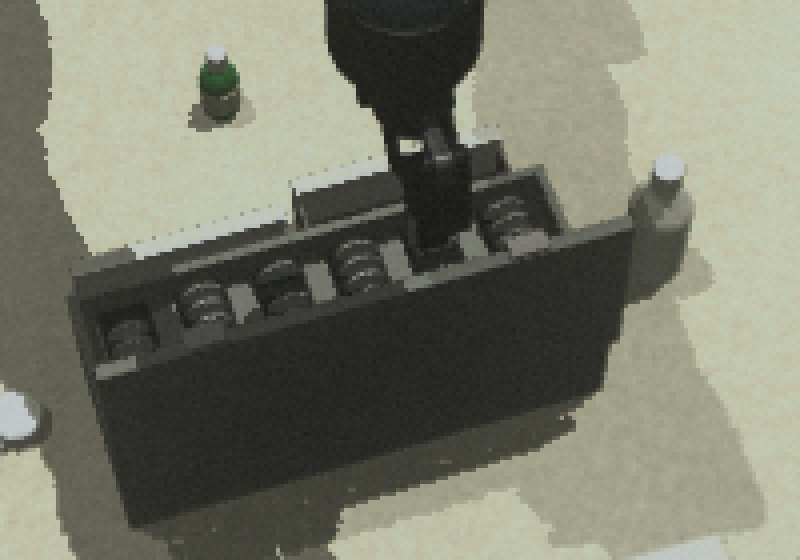

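```bash
cat > fit.py <<'E'
from h import *
from scipy.optimize import least_squares
def pts(p):
    x,y,t,dl,dr,L=p
    R=np.array([[np.cos(t),-np.sin(t)],[np.sin(t),np.cos(t)]])
    def w(a,b,c): q=R@[a,b]; return [q[0]+x,q[1]+y,c]
    def lid(s,yy,o): # s from hinge, o outward
        return w(.06-s*np.cos(L)+o*np.sin(L),yy,.08+s*np.sin(L)+o*np.cos(L))
    return w,lid
obs=lambda w,lid,dl,dr:{
'wrist0.png':[((204,53),w(-.06,.15,.08)),((382.5,47.3),w(.06,.15,.08)),((144.4,74),w(-.072-dl,.142,.048)),((164.5,247),w(-.072-dl,.005,.048)),((184.7,258.8),w(-.072-dr,-.005,.048)),((202,397.7),w(-.072-dr,-.142,.048))],
'side0.png':[((312,215),w(-.06,.15,.08)),((368,277.5),w(-.06,-.15,.08)),((403.7,261),w(.06,-.15,.08)),((347,180),lid(.12,.15,.001)),((410,230.5),lid(.12,-.15,.011))],
'scene0.png':[((388,244.5),lid(.12,.15,.011)),((254.2,285),lid(.12,-.15,.011)),((263.7,321.7),w(.06,-.15,0)),((380.7,286.2),w(.06,.15,0))]}
D={k:load(k) for k in ['wrist0.png','side0.png','scene0.png']}
def res(p,full=False):
    w,lid=pts(p); out=[]
    for k,l in obs(w,lid,p[3],p[4]).items():
        e=proj(D[k],[a[1] for a in l])-np.array([a[0] for a in l]); out.append(e if k!='wrist0.png' or full else e/2)
    return out if full else np.concatenate(out).ravel()
s=least_squares(res,[.63,.05,.1,.04,.03,1.4],loss='soft_l1'); print(np.round(s.x,4)); 
for o in res(s.x,True): print(np.round(o,1).tolist())
E
python3 fit.py
python3 - <<'E'
from h import *
d=load('wrist0.png'); print(onz(d,93,260,0), onz(d,45,277,.062)); d=load('side0.png');print(onz(d,295,289.5,0),onz(d,313,216,0)); d=load('scene0.png'); print(onz(d,285,219,0.0),onz(d,397,232,.11))
E
```

```text
[ 0.6331 -0.0323  0.0268  0.0439  0.0282  1.5098]
[[-0.1, -0.3], [-0.1, -0.7], [0.0, 0.8], [0.0, 0.6], [-0.4, -0.2], [0.5, 0.0]]
[[-1.7, -0.6], [0.2, 0.8], [-0.3, 0.1], [-4.0, -9.3], [-0.5, -1.0]]
[[0.5, 1.5], [-0.4, -0.4], [-1.4, 0.9], [-0.5, 1.3]]
[ 0.42365692 -0.05763025  0.        ] [ 0.41557097 -0.05242899  0.062     ]
[ 0.41793557 -0.05877711  0.        ] [0.61587453 0.18107061 0.        ]
[ 0.42389265 -0.05367784  0.        ] [0.61186992 0.17979573 0.11      ]
```

Request:
drive_tool([
  {"jaw": 0, "xyz": [0, -0.02, -0.005], "yaw": -7},
  {"jaw": 0, "xyz": [0, -0.05, -0.01], "yaw": -15},
  {"jaw": 0, "xyz": [0, -0.08, -0.015], "yaw": -23},
  {"jaw": 0, "xyz": [0, -0.11, -0.02], "yaw": -31},
  {"jaw": 0, "xyz": [0, -0.14, -0.03], "yaw": -39},
  {"jaw": 0, "xyz": [0, -0.16, -0.04], "yaw": -47},
  {"jaw": 0, "xyz": [0, -0.165, -0.04], "yaw": -55},
  {"jaw": 0, "xyz": [0, -0.165, -0.04], "yaw": -63},
  {"jaw": 0, "xyz": [0, -0.165, -0.04], "yaw": -71},
  {"jaw": 0, "xyz": [0, -0.165, -0.04], "yaw": -79},
])

```text
clock: 1.15
tcp_pos: [0.4848, 0.0399, 0.3038]
eef_rot: [[-0.0, 0.185, 0.983], [-0.0, 0.983, -0.185], [-1.0, -0.0, -0.0]]
contact_force: [-0.6, 0.4, -0.1]
opening: 0.0003
```

Request:
drive_tool([
  {"jaw": 0, "xyz": [0.02, 0, 0], "yaw": -6},
  {"jaw": 0, "xyz": [0.045, 0, 0], "yaw": -12.5},
  {"jaw": 0, "xyz": [0.075, 0, 0], "yaw": -12.5},
  {"jaw": 0, "xyz": [0.105, 0, 0], "yaw": -12.5},
  {"jaw": 0, "xyz": [0.135, 0, 0], "yaw": -12.5},
  {"jaw": 0, "xyz": [0.16, 0, 0], "yaw": -12.5},
  {"jaw": 0, "xyz": [0.18, 0, 0], "yaw": -12.5},
  {"jaw": 0, "xyz": [0.19, 0, 0], "yaw": -12.5},
  {"jaw": 0, "xyz": [0.194, 0, 0], "yaw": -12.5},
  {"jaw": 0, "xyz": [0.194, 0, 0], "yaw": -12.5},
])

```text
clock: 2.15
tcp_pos: [0.4851, 0.04, 0.11]
eef_rot: [[-0.0, -0.026, 1.0], [-0.0, 1.0, 0.026], [-1.0, -0.0, -0.0]]
contact_force: [-0.3, 0.6, -0.1]
opening: 0.0
```

```bash
python3 - <<'E'
from h import *
d=cam('side','side1.png'); b=d['pixels'][140:320,260:440,::-1]; cv2.imwrite('pics/s1c.png',cv2.resize(b,None,fx=3.3,fy=3.3,interpolation=3))
cam('wrist','wrist1.png')
print(r.read_state()['tcp_pos'],r.read_state()['eef_rot'].round(3).tolist())
E
```

```text
[0.48559871 0.04001912 0.1106801 ] [[0.001, -0.026, 1.0], [0.0, 1.0, 0.026], [-1.0, 0.0, 0.001]]
```

View pics/s1c.png

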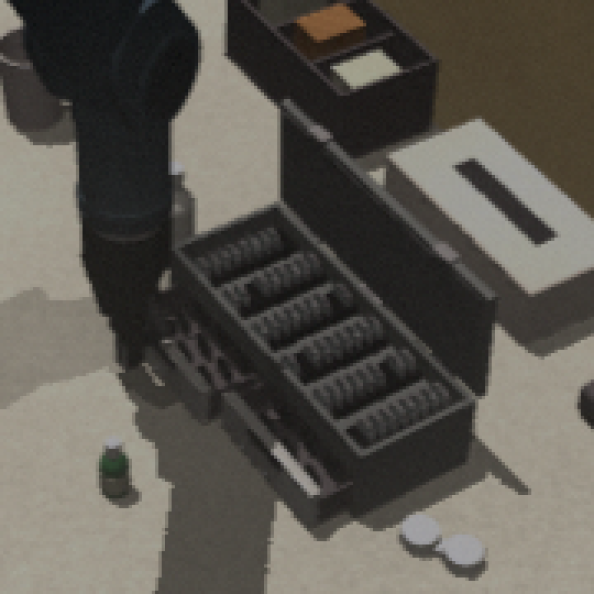

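View pics/wrist1.png

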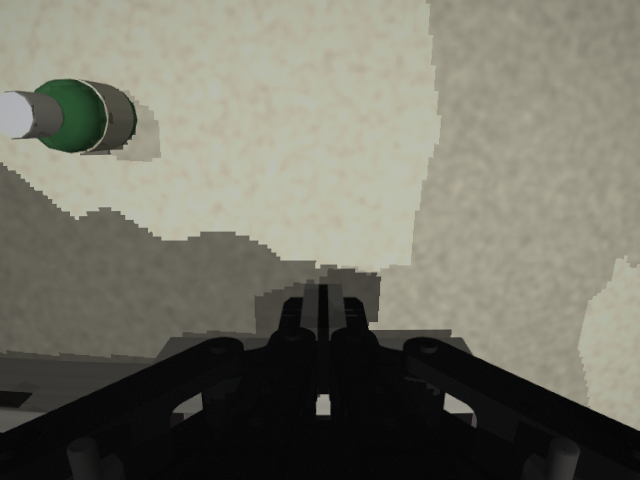

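Request:
drive_tool([
  {"jaw": 0, "xyz": [0, 0, 0.008], "yaw": 0},
  {"jaw": 0, "xyz": [0, 0, 0.016], "yaw": 0},
  {"jaw": 0, "xyz": [0, 0, 0.024], "yaw": 0},
  {"jaw": 0, "xyz": [0, 0, 0.031], "yaw": 0},
  {"jaw": 0, "xyz": [0, 0, 0.038], "yaw": 0},
  {"jaw": 0, "xyz": [0, 0, 0.044], "yaw": 0},
  {"jaw": 0, "xyz": [0, 0, 0.049], "yaw": 0},
  {"jaw": 0, "xyz": [0, 0, 0.053], "yaw": 0},
  {"jaw": 0, "xyz": [0, 0, 0.056], "yaw": 0},
  {"jaw": 0, "xyz": [0, 0, 0.058], "yaw": 0},
])

```text
clock: 3.25
tcp_pos: [0.5431, 0.0415, 0.1098]
eef_rot: [[-0.0, -0.026, 1.0], [-0.0, 1.0, 0.026], [-1.0, -0.0, -0.0]]
contact_force: [-1.7, -0.5, 0.4]
opening: -0.0003
```

Request:
drive_tool([
  {"jaw": 0, "xyz": [0, 0, 0.001], "yaw": 0},
  {"jaw": 0, "xyz": [0, 0, 0.002], "yaw": 0},
  {"jaw": 0, "xyz": [0, 0, 0.003], "yaw": 0},
  {"jaw": 0, "xyz": [0, 0, 0.004], "yaw": 0},
  {"jaw": 0, "xyz": [0, 0, 0.005], "yaw": 0},
  {"jaw": 0, "xyz": [0, 0, 0.005], "yaw": 0},
  {"jaw": 0, "xyz": [0, 0, 0.006], "yaw": 0},
  {"jaw": 0, "xyz": [0, 0, 0.006], "yaw": 0},
  {"jaw": 0, "xyz": [0, 0, 0.006], "yaw": 0},
  {"jaw": 0, "xyz": [0, 0, 0.006], "yaw": 0},
])

```text
clock: 4.25
tcp_pos: [0.5482, 0.0416, 0.1098]
eef_rot: [[-0.002, -0.026, 1.0], [-0.0, 1.0, 0.026], [-1.0, -0.0, -0.002]]
contact_force: [-4.6, -1.1, 3.6]
opening: 0.0001
```

Request:
drive_tool([
  {"jaw": 0, "xyz": [0, 0, 0.001], "yaw": 0},
  {"jaw": 0, "xyz": [0, 0, 0.001], "yaw": 0},
  {"jaw": 0, "xyz": [0, 0, 0.002], "yaw": 0},
  {"jaw": 0, "xyz": [0, 0, 0.002], "yaw": 0},
  {"jaw": 0, "xyz": [0, 0, 0.002], "yaw": 0},
  {"jaw": 0, "xyz": [0, 0, 0.002], "yaw": 0},
  {"jaw": 0, "xyz": [0, 0, 0.002], "yaw": 0},
  {"jaw": 0, "xyz": [0, 0, 0.002], "yaw": 0},
  {"jaw": 0, "xyz": [0, 0, 0.002], "yaw": 0},
  {"jaw": 0, "xyz": [0, 0, 0.002], "yaw": 0},
])

```text
clock: 5.25
tcp_pos: [0.5485, 0.0416, 0.1095]
eef_rot: [[-0.005, -0.026, 1.0], [-0.001, 1.0, 0.026], [-1.0, -0.001, -0.005]]
contact_force: [-10.2, -1.4, 7.4]
opening: 0.0001
```

Request:
drive_tool([
  {"jaw": 0, "xyz": [0, 0, -0.01], "yaw": 0},
  {"jaw": 0, "xyz": [0, 0, -0.03], "yaw": 0},
  {"jaw": 0, "xyz": [0, 0, -0.052], "yaw": 0},
  {"jaw": 0, "xyz": [0, -0.02, -0.054], "yaw": 0},
  {"jaw": 0, "xyz": [0, -0.05, -0.054], "yaw": 0},
  {"jaw": 0, "xyz": [0, -0.085, -0.054], "yaw": 0},
  {"jaw": 0, "xyz": [0, -0.12, -0.054], "yaw": 0},
  {"jaw": 0, "xyz": [0, -0.14, -0.054], "yaw": 0},
  {"jaw": 0, "xyz": [0, -0.148, -0.054], "yaw": 0},
  {"jaw": 0, "xyz": [0, -0.148, -0.048], "yaw": 0},
])

```text
clock: 6.25
tcp_pos: [0.5068, -0.1084, 0.11]
eef_rot: [[0.001, -0.024, 1.0], [-0.0, 1.0, 0.024], [-1.0, -0.0, 0.001]]
contact_force: [-0.2, 0.8, -0.5]
opening: -0.0003
```

Request:
drive_tool([
  {"jaw": 0, "xyz": [0, 0, 0.006], "yaw": 0},
  {"jaw": 0, "xyz": [0, 0, 0.012], "yaw": 0},
  {"jaw": 0, "xyz": [0, 0, 0.018], "yaw": 0},
  {"jaw": 0, "xyz": [0, 0, 0.024], "yaw": 0},
  {"jaw": 0, "xyz": [0, 0, 0.03], "yaw": 0},
  {"jaw": 0, "xyz": [0, 0, 0.034], "yaw": 0},
  {"jaw": 0, "xyz": [0, 0, 0.037], "yaw": 0},
  {"jaw": 0, "xyz": [0, 0, 0.039], "yaw": 0},
  {"jaw": 0, "xyz": [0, 0, 0.041], "yaw": 0},
  {"jaw": 0, "xyz": [0, 0, 0.042], "yaw": 0},
])

```text
clock: 7.25
tcp_pos: [0.5489, -0.1065, 0.1098]
eef_rot: [[-0.0, -0.026, 1.0], [-0.0, 1.0, 0.026], [-1.0, -0.0, -0.0]]
contact_force: [-2.3, 1.6, -0.4]
opening: -0.0003
```

Request:
drive_tool([
  {"jaw": 0, "xyz": [0, 0, 0.001], "yaw": 0},
  {"jaw": 0, "xyz": [0, 0, 0.002], "yaw": 0},
  {"jaw": 0, "xyz": [0, 0, 0.003], "yaw": 0},
  {"jaw": 0, "xyz": [0, 0, 0.004], "yaw": 0},
  {"jaw": 0, "xyz": [0, 0, 0.005], "yaw": 0},
  {"jaw": 0, "xyz": [0, 0, 0.006], "yaw": 0},
  {"jaw": 0, "xyz": [0, 0, 0.006], "yaw": 0},
  {"jaw": 0, "xyz": [0, 0, 0.006], "yaw": 0},
  {"jaw": 0, "xyz": [0, 0, 0.006], "yaw": 0},
  {"jaw": 0, "xyz": [0, 0, 0.006], "yaw": 0},
])

```text
clock: 8.25
tcp_pos: [0.5522, -0.1065, 0.1096]
eef_rot: [[-0.006, -0.026, 1.0], [-0.001, 1.0, 0.026], [-1.0, -0.0, -0.006]]
contact_force: [-9.3, 0.9, 7.3]
opening: 0.0001
```

Request:
drive_tool([
  {"jaw": 0, "xyz": [0, 0, -0.015], "yaw": 0},
  {"jaw": 0, "xyz": [-0.03, 0, -0.03], "yaw": 0},
  {"jaw": 0, "xyz": [-0.07, 0.01, -0.03], "yaw": 0},
  {"jaw": 0, "xyz": [-0.11, 0.03, -0.03], "yaw": 0},
  {"jaw": 0, "xyz": [-0.15, 0.05, -0.03], "yaw": 0},
  {"jaw": 0, "xyz": [-0.19, 0.065, -0.02], "yaw": 0},
  {"jaw": 0, "xyz": [-0.225, 0.075, 0.0], "yaw": 0},
  {"jaw": 0, "xyz": [-0.235, 0.075, 0.03], "yaw": 0},
  {"jaw": 0, "xyz": [-0.235, 0.075, 0.06], "yaw": 0},
  {"jaw": 0, "xyz": [-0.235, 0.075, 0.07], "yaw": 0},
])

```text
clock: 9.25
tcp_pos: [0.6256, -0.0294, 0.3458]
eef_rot: [[0.004, -0.026, 1.0], [0.0, 1.0, 0.026], [-1.0, -0.0, 0.004]]
contact_force: [-0.5, -0.8, -0.2]
opening: -0.0
```

```bash
python3 - <<'E'
from h import *
d=cam('side','side2.png'); b=d['pixels'][140:320,260:440,::-1]; cv2.imwrite('pics/s2c.png',cv2.resize(b,None,fx=3.3,fy=3.3,interpolation=3))
cam('wrist','wrist2.png')
E
```

```text
(no output)
```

View pics/s2c.png

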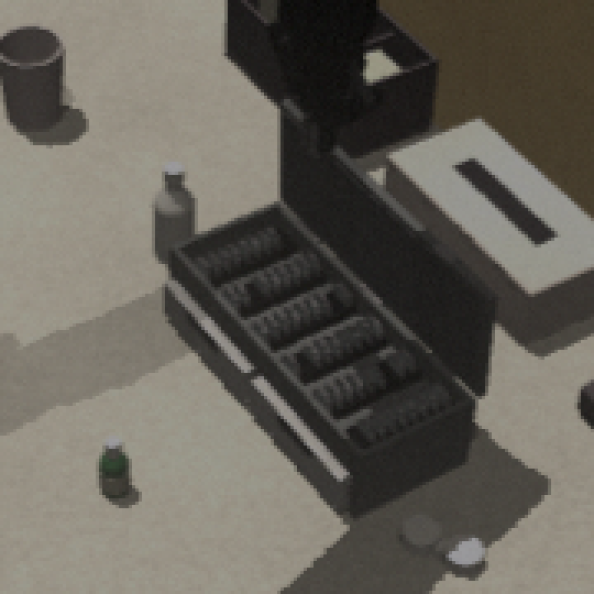

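View pics/wrist2.png

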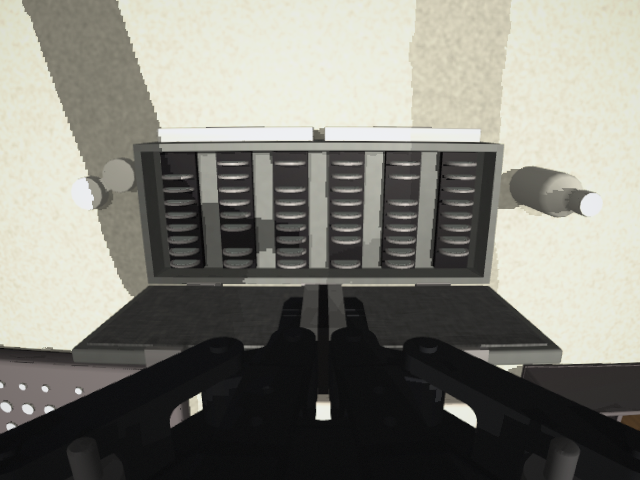

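Request:
drive_tool([
  {"jaw": 0, "xyz": [0, 0, 0.03], "yaw": 0},
  {"jaw": 0, "xyz": [0, 0, 0.06], "yaw": 0},
  {"jaw": 0, "xyz": [0, 0, 0.09], "yaw": 0},
  {"jaw": 0, "xyz": [0, 0, 0.11], "yaw": 0},
  {"jaw": 0, "xyz": [0, 0, 0.112], "yaw": 0},
  {"jaw": 0, "xyz": [0.02, 0, 0.112], "yaw": 0},
  {"jaw": 0, "xyz": [0.05, 0, 0.112], "yaw": 0},
  {"jaw": 0, "xyz": [0.08, 0, 0.112], "yaw": 0},
  {"jaw": 0, "xyz": [0.09, 0, 0.112], "yaw": 0},
  {"jaw": 0, "xyz": [0.09, 0, 0.112], "yaw": 0},
])

```text
clock: 10.35
tcp_pos: [0.7331, -0.0268, 0.2535]
eef_rot: [[-0.004, -0.026, 1.0], [-0.0, 1.0, 0.026], [-1.0, -0.0, -0.004]]
contact_force: [0.3, -0.4, -0.4]
opening: 0.0004
```

```bash
python3 - <<'E'
from h import *
d=cam('scene','c3.png'); b=d['pixels'][170:350,210:440,::-1]; cv2.imwrite('pics/c3c.png',cv2.resize(b,None,fx=3.3,fy=3.3,interpolation=3))
E
```

```text
(no output)
```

View pics/c3c.png

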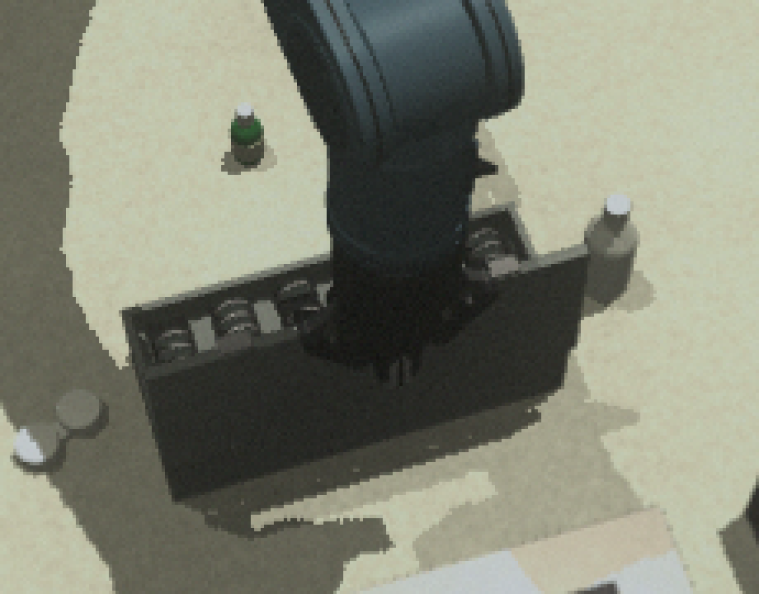

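Request:
drive_tool([
  {"jaw": 0, "xyz": [0, 0, -0.008], "yaw": 0},
  {"jaw": 0, "xyz": [0, 0, -0.016], "yaw": 0},
  {"jaw": 0, "xyz": [0, 0, -0.022], "yaw": 0},
  {"jaw": 0, "xyz": [0, 0, -0.027], "yaw": 0},
  {"jaw": 0, "xyz": [0, 0, -0.033], "yaw": 0},
  {"jaw": 0, "xyz": [0.001, 0, -0.039], "yaw": 0},
  {"jaw": 0, "xyz": [0.001, 0, -0.045], "yaw": 0},
  {"jaw": 0, "xyz": [0.003, 0, -0.051], "yaw": 0},
  {"jaw": 0, "xyz": [0.004, 0, -0.058], "yaw": 0},
  {"jaw": 0, "xyz": [0.006, 0, -0.065], "yaw": 0},
])

```text
clock: 11.4
tcp_pos: [0.6691, -0.0281, 0.2484]
eef_rot: [[-0.001, -0.026, 1.0], [0.0, 1.0, 0.026], [-1.0, 0.0, -0.001]]
contact_force: [2.8, 0.1, 0.2]
opening: -0.0003
```

```bash
python3 - <<'E'
from h import *
d=cam('side','s4.png'); b=d['pixels'][110:320,260:460,::-1]; cv2.imwrite('pics/s4c.png',cv2.resize(b,None,fx=2.8,fy=2.8,interpolation=3))
E
```

```text
(no output)
```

View pics/s4c.png

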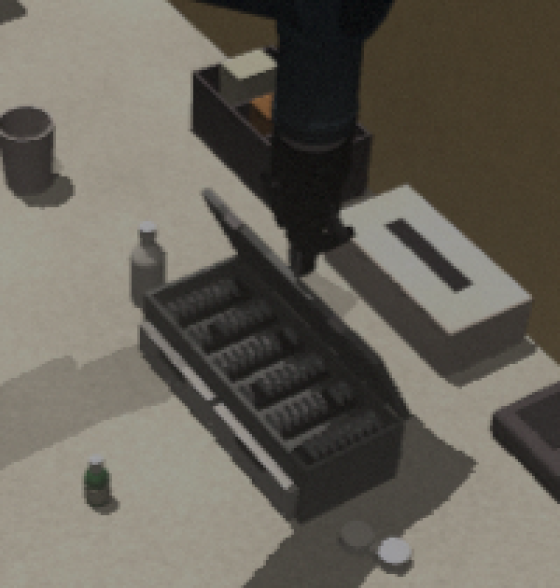

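Request:
drive_tool([
  {"jaw": 0, "xyz": [0.003, 0, -0.007], "yaw": 0},
  {"jaw": 0, "xyz": [0.006, 0, -0.013], "yaw": 0},
  {"jaw": 0, "xyz": [0.01, 0, -0.019], "yaw": 0},
  {"jaw": 0, "xyz": [0.014, 0, -0.024], "yaw": 0},
  {"jaw": 0, "xyz": [0.018, 0, -0.029], "yaw": 0},
  {"jaw": 0, "xyz": [0.022, 0, -0.034], "yaw": 0},
  {"jaw": 0, "xyz": [0.027, 0, -0.039], "yaw": 0},
  {"jaw": 0, "xyz": [0.032, 0, -0.043], "yaw": 0},
  {"jaw": 0, "xyz": [0.037, 0, -0.047], "yaw": 0},
  {"jaw": 0, "xyz": [0.043, 0, -0.051], "yaw": 0},
])

```text
clock: 12.45
tcp_pos: [0.6183, -0.0296, 0.2054]
eef_rot: [[-0.001, -0.026, 1.0], [-0.0, 1.0, 0.026], [-1.0, -0.0, -0.001]]
contact_force: [-0.8, -0.5, 2.8]
opening: -0.0003
```

Request:
drive_tool([
  {"jaw": 0, "xyz": [0.004, 0, -0.002], "yaw": 0},
  {"jaw": 0, "xyz": [0.008, 0, -0.004], "yaw": 0},
  {"jaw": 0, "xyz": [0.012, 0, -0.006], "yaw": 0},
  {"jaw": 0, "xyz": [0.016, 0, -0.008], "yaw": 0},
  {"jaw": 0, "xyz": [0.02, 0, -0.009], "yaw": 0},
  {"jaw": 0, "xyz": [0.023, 0, -0.01], "yaw": 0},
  {"jaw": 0, "xyz": [0.026, 0, -0.011], "yaw": 0},
  {"jaw": 0, "xyz": [0.029, 0, -0.012], "yaw": 0},
  {"jaw": 0, "xyz": [0.031, 0, -0.013], "yaw": 0},
  {"jaw": 0, "xyz": [0.033, 0, -0.013], "yaw": 0},
])

```text
clock: 13.45
tcp_pos: [0.6059, -0.0299, 0.1728]
eef_rot: [[0.0, -0.026, 1.0], [-0.0, 1.0, 0.026], [-1.0, -0.0, 0.0]]
contact_force: [-0.9, -0.1, 2.2]
opening: 0.0001
```

Request:
drive_tool([
  {"jaw": 0, "xyz": [0.001, 0, 0], "yaw": 0},
  {"jaw": 0, "xyz": [0.002, 0, 0], "yaw": 0},
  {"jaw": 0, "xyz": [0.003, 0, 0], "yaw": 0},
  {"jaw": 0, "xyz": [0.004, 0, -0.001], "yaw": 0},
  {"jaw": 0, "xyz": [0.005, 0, -0.001], "yaw": 0},
  {"jaw": 0, "xyz": [0.006, 0, -0.001], "yaw": 0},
  {"jaw": 0, "xyz": [0.006, 0, -0.001], "yaw": 0},
  {"jaw": 0, "xyz": [0.007, 0, -0.001], "yaw": 0},
  {"jaw": 0, "xyz": [0.007, 0, -0.001], "yaw": 0},
  {"jaw": 0, "xyz": [0.007, 0, -0.001], "yaw": 0},
])

```text
clock: 14.45
tcp_pos: [0.6049, -0.0299, 0.1658]
eef_rot: [[0.0, -0.026, 1.0], [-0.0, 1.0, 0.026], [-1.0, -0.0, 0.0]]
contact_force: [0.6, -1.0, 0.7]
opening: 0.0001
```

Request:
drive_tool([
  {"jaw": 0, "xyz": [0.001, 0, 0], "yaw": 0},
  {"jaw": 0, "xyz": [0.001, 0, 0], "yaw": 0},
  {"jaw": 0, "xyz": [0.002, 0, 0], "yaw": 0},
  {"jaw": 0, "xyz": [0.002, 0, 0], "yaw": 0},
  {"jaw": 0, "xyz": [0.003, 0, 0], "yaw": 0},
  {"jaw": 0, "xyz": [0.003, 0, 0], "yaw": 0},
  {"jaw": 0, "xyz": [0.003, 0, 0], "yaw": 0},
  {"jaw": 0, "xyz": [0.003, 0, 0], "yaw": 0},
  {"jaw": 0, "xyz": [0.003, 0, 0], "yaw": 0},
  {"jaw": 0, "xyz": [0.003, 0, 0], "yaw": 0},
])

```text
clock: 15.45
tcp_pos: [0.6047, -0.0299, 0.1637]
eef_rot: [[-0.0, -0.026, 1.0], [-0.0, 1.0, 0.026], [-1.0, -0.0, -0.0]]
contact_force: [-3.4, 0.5, 9.1]
opening: -0.0004
```

Request:
drive_tool([
  {"jaw": 0, "xyz": [0.001, 0, 0], "yaw": 0},
  {"jaw": 0, "xyz": [0.001, 0, 0], "yaw": 0},
  {"jaw": 0, "xyz": [0.001, 0, 0], "yaw": 0},
  {"jaw": 0, "xyz": [0.001, 0, 0], "yaw": 0},
  {"jaw": 0, "xyz": [0.001, 0, 0], "yaw": 0},
  {"jaw": 0, "xyz": [0.001, 0, 0], "yaw": 0},
  {"jaw": 0, "xyz": [0.001, 0, 0], "yaw": 0},
  {"jaw": 0, "xyz": [0.001, 0, 0], "yaw": 0},
  {"jaw": 0, "xyz": [0.001, 0, 0], "yaw": 0},
  {"jaw": 0, "xyz": [0.001, 0, 0], "yaw": 0},
])

```text
clock: 16.45
tcp_pos: [0.6047, -0.0299, 0.1636]
eef_rot: [[-0.0, -0.026, 1.0], [-0.001, 1.0, 0.026], [-1.0, -0.001, -0.0]]
contact_force: [-7.1, 0.4, 17.6]
opening: 0.0001
```

Request:
drive_tool([
  {"jaw": 0, "xyz": [-0.01, 0, 0], "yaw": 0},
  {"jaw": 0, "xyz": [-0.03, 0, 0], "yaw": 0},
  {"jaw": 0, "xyz": [-0.06, 0, 0], "yaw": 0},
  {"jaw": 0, "xyz": [-0.09, 0, 0], "yaw": 0},
  {"jaw": 0, "xyz": [-0.12, 0, 0], "yaw": 0},
  {"jaw": 0, "xyz": [-0.15, 0, 0], "yaw": 0},
  {"jaw": 0, "xyz": [-0.17, 0, 0], "yaw": 0},
  {"jaw": 0, "xyz": [-0.18, 0, 0], "yaw": 0},
  {"jaw": 0, "xyz": [-0.18, 0, 0], "yaw": 0},
  {"jaw": 0, "xyz": [-0.18, 0, 0], "yaw": 0},
])

```text
clock: 17.45
tcp_pos: [0.6044, -0.03, 0.3407]
eef_rot: [[-0.002, -0.026, 1.0], [-0.0, 1.0, 0.026], [-1.0, -0.0, -0.002]]
contact_force: [0.2, 0.2, -0.2]
opening: -0.0001
```

```bash
python3 - <<'E'
from h import *
d=cam('side','s5.png'); b=d['pixels'][160:310,270:430,::-1]; b=np.ascontiguousarray(b)
big=cv2.resize(b,None,fx=4,fy=4,interpolation=3)
def W(x,y,z):
    t=.0268; return [.6331+x*np.cos(t)-y*np.sin(t),-.0323+x*np.sin(t)+y*np.cos(t),z]
P=[W(-.06,.15,.091),W(-.06,-.15,.091),W(.06,-.15,.091),W(.06,.15,.091),W(-.072,.142,.048),W(-.072,.005,.048),W(-.072,-.005,.048),W(-.072,-.142,.048)]
for u,v in proj(d,P): cv2.circle(big,(int((u-270+.5)*4),int((v-160+.5)*4)),3,(0,0,255),1)
cv2.imwrite('pics/s5c.png',big)
d=cam('wrist','w5.png'); big=np.ascontiguousarray(d['pixels'][:,:,::-1])
for u,v in proj(d,P): cv2.circle(big,(int(u),int(v)),4,(0,0,255),1)
cv2.imwrite('pics/w5c.png',big)
E
```

```text
(no output)
```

View pics/s5c.png

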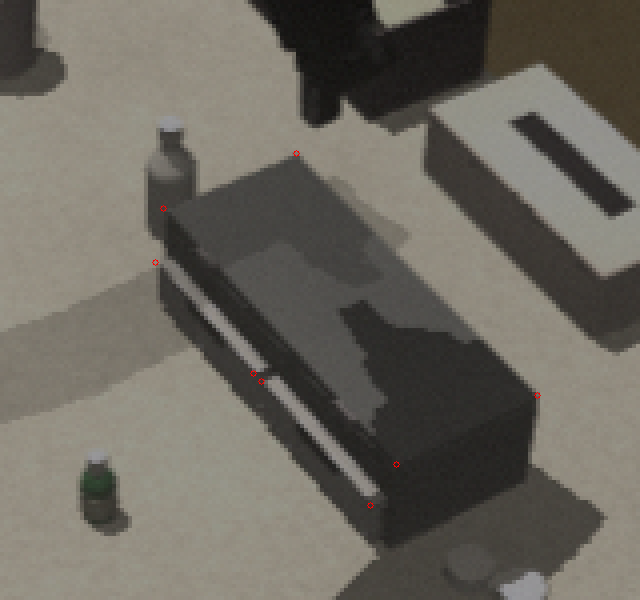

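View pics/w5c.png

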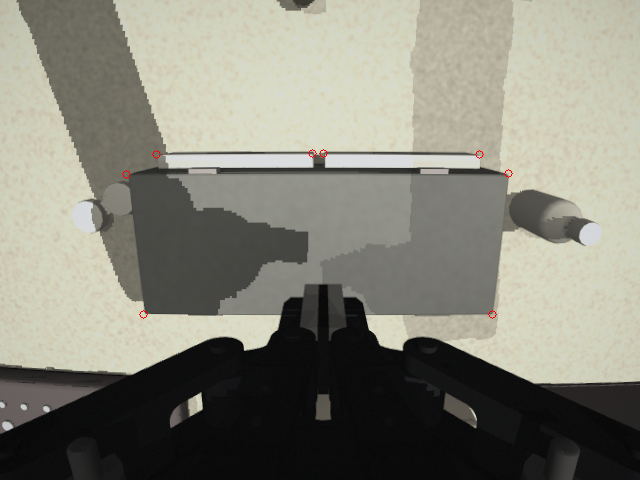

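View pics/s5.png

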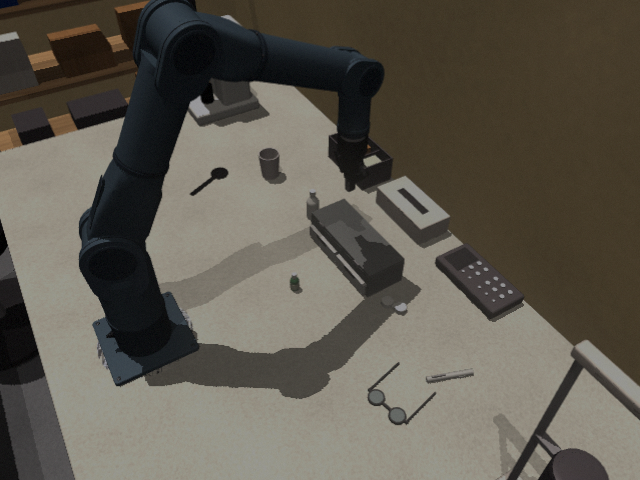

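```bash
python3 - <<'E'
from station import r
print(r.hand_in())
E
```

```text
the job is handed in; nothing more can be done
None
```

The trial-lens case is closed and handed in at about 17.5 s of the 56 s allowed. I pushed each drawer home with the closed fingertips, then followed the lid round its arc and pressed its edge down.

- **Drawers:** each met its firm stop. The push force rose to about 10 N (left) and 9 N (right) with no further travel, at the positions predicted from the measured case pose.
- **Lid:** it lies flat. The tip stopped at the predicted height, within 1 mm, and held there as the force rose to 18 N.
- **Case and bystanders:** in the last side and wrist pictures the lid corners and the drawers' front-face line fall within about 1–2 pixels of the positions predicted from the starting pose. So the case has hardly moved. The other things look undisturbed by eye; I did not re-measure them.
- **Robot:** it ended about 180 mm above the lid, clear of everything, with contact force near zero.

**Checks that disagreed:**
- **Drawer plate ends:** in the last pictures the ends of the drawers' bright top edges lie several millimetres inside where I drew them, at least at the left end. Both drawers line up in depth, so I put this down to the shape of the plates.
- **Lid corner:** one corner point in the first pose fit was off by about 10 pixels. I took it as misread; the fit's robust weighting limited its effect.

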